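# Set up the countertop food dryer

### The job

Make the food dryer ready for a batch: first slide its heat slider all the way back to the off end and turn the timer knob back to its zero stop; then thread every drying rack that is there down the post, hub up and fully home, the largest at the bottom and each smaller one on top; and only then slide the heat slider to the little pointer beside its track. Leave the timer at zero and do not disturb the mug, jar and tin.

Things in the scene. Friction and masses are not known exactly. Their poses are not given: they have to be found in the camera images.
- dryer: low white food dryer fixed on the counter, a box 240 (its x) by 420 (its y) mm, its flat top 45 mm above the counter. Origin: on the counter under its centre; x points away from the robot when its yaw is 0. In its frame the post stands at (0, 120) mm, the heat slider's track runs along x at y = -65 mm from x = -85 to 85 mm, and the timer's axis is at (0, -150) mm
- post_seat (a point): centre of the foot of the upright metal post (22 mm diameter, 68 mm high, with a tapered tip), on the round dark seat plate (128 mm diameter, 50 mm above the counter) where the lowest rack rests. Axes are those of the dryer
- heat (a joint): heat slider, m: 0 is the off end (nearest the robot when the dryer's yaw is 0), growing as the grip slides along the dryer's +x, up to 0.120 at full heat; it stays where it is left. Its friction is about 1.5 N
- heat_top (a point): centre of the top face of the black grip of the heat slider. The grip is 20 mm along the track (the dryer's x), 28 mm across it, and stands 40 mm above the track rail (rail 40 mm wide, 14 mm high); its top is 99.5 mm above the counter
- mark: small black pointer clip, fixed on the dryer's top beside the track on the timer's side at the dryer's y = -95 mm, 14 mm wide and 20 mm long, 6 mm high, its point towards the slider; it shows the heat to set: the middle of the slider's grip must stand level with it along the track. Origin: under its point; x axis along the track like the dryer's
- timer (a joint): timer knob, rad: 0 is the zero stop, growing as it is turned clockwise seen from above (so turn it anticlockwise to get to zero), up to 3.0; it stays where it is left. At 0 its grip bar lies along the dryer's x; at value q the bar is turned clockwise by q
- timer_grip (a point): on the timer knob's axis, 37 mm above the dryer's top (82 mm above the counter), where to grip. The grip bar is 14 mm thick, 49 mm long and 32 mm high, its top 7 mm above this point, its underside on a disc of 52 mm diameter
- rack_large: large drying rack: a perforated aluminium disc 110 mm in diameter, 5 mm thick, with a round hub 42 mm in diameter that rises to 22 mm above the underside, and a through bore of 27 mm. Origin: centre of the underside; z up out of the hub. Racks stack 22 mm apart. Sometimes absent
- rack_medium: medium drying rack, the same but with a disc 90 mm in diameter. Sometimes absent
- rack_small: small drying rack, the same but with a disc 70 mm in diameter. Sometimes absent
- mug: bystander: blue mug, 80 mm wide and 95 mm high; origin under its centre
- jar: bystander: glass jar, 100 mm wide and 150 mm high; origin under its centre
- tin: bystander: food tin, 74 mm wide and 100 mm high; origin under its centre
Not all that is in view belongs to the job. Leave any blue, orange or purple look-alike of the rack_small alone.

How it is judged:
By the outcome, as a careful person would: the job done as asked, in the order asked, and still so for the second after the job is handed in, with the robot touching nothing.
Of rack_large, rack_medium, rack_small only 2 to 3 are there at a start; the rules pass over those that are not, and their reading is None.
At some moment in a run one of rack_large, rack_medium, rack_small may be knocked a few centimetres aside while the robot is not near it.
Once in a run the grip may slacken for a moment while it holds something.
It also fails if it takes over 210 s, if anything falls off the work surface, if the arm or the gripper's body presses on something with over 40 N, if the wrist force passes 120 N, or if a joint passes its speed limit or range.

### The arm

A 6-joint arm with a two-finger parallel gripper is mounted at the origin on the work surface. World frame = base frame: x ahead of the robot, y to its left, z up, the work surface at z = 0. Lengths are in mm, angles in rad, forces in N, time in s.
With the tool pointing down it reaches from about 300 to 775 mm from the base axis. Payload 14.6 kg.
Tool frame: the origin (TCP) lies midway between the tips of the shut fingers; the grasp point (between the pads) lies 19 mm behind it (manip.grasp_offset is the distance from the TCP to the grasp point, in mm); z points along the fingers, y is the line along which they close (so a half turn about z gives the same grasp; the last joint's range is limited). The gripper opens to 94 mm and grips with 3 to 60 N. Pads are 16 mm wide; open, the fingers measure 119 mm over their backs; the gripper's body (75 mm by 177 mm) begins 78 mm behind the grasp point.
Start: joints at [-1.312, 0.3, 1.521, -0, 1.321, -0.067], TCP at [176.03, -521.059, 205.446] pointing down, gripper open.
Joint ranges: [-3.03, 3.03], [-0.79, 2.21], [0.23, 2.52], [-1.04, 4.18], [0, 3.07], [-2.55, 2.55]. Speed limits (rad/s): [2.22, 2.22, 2.57, 3.14, 3.14, 3.14].

### API

Orientations are given as [roll, pitch, yaw] about the fixed x, y, z axes, in that order (R = Rz(yaw) Ry(pitch) Rx(roll)).
In Python, from cell import manip, viewer gives the robot as it stands. The module is installed in compiled form; this text tells all that it offers.
- The arm moves only by the tool move_arm, never from a script. Its argument "moves" is a list of rows, each a list of 4 numbers: the shift along the tool's x, y, z in m, then the turn about the tool's z in rad. A call has 1 to 12 rows; each row is the pose to reach, as a shift and turn from the pose commanded when the call began, along the tool's axes at that moment; what a row does not reach only later rows make up. A row lasts 1/10 s, in which the tool goes at most 50 mm and 8.59 degrees, less where a joint would pass 70% of its speed; a pose out of reach is approached as far as the arm can. A call with a gripper value outside its range is refused whole. "jaw" is the finger opening in m, from 0 to 0.094, set as the call begins (left out, the last holds). The fingers move at their own pace and stop on an object; "squeeze" is the grip in N (left out, the last holds). Time passes only in rows, so rows that repeat a pose let the fingers close. It gives the time, the measured TCP pose, the force, the opening and the grip force at its end, in the units of the state.
- manip.read_state(): the state, without advancing time (a new reading comes with each control period).
- viewer.camera(name): name is "scene" or "top"; returns a dict with "frame" (480x640x3 uint8, blue, green, red), "z_map" (480x640 float32, mm along the optical axis (not along the pixel's ray), 0 where there is no reading), "fx", "fy", "cx", "cy" (pixels), "origin" and "orientation" of the camera in the world. Camera axes: x right, y down, z forward; pixel columns grow to the right and rows downward; lengths in mm; the calibration is good to about 2 mm. A picture is of the moment at which its call begins.
- manip.sign_off(): hands the job in; it is judged then, once.
The state is a dict: "clock": time; "joints": joint angles; "qd": joint speeds; "effort": joint torques, N m; "eef_pos": TCP position; "eef_rot": TCP orientation; "wrist_force": force on the tool from outside, world axes, zero at the start; "moment": the same for the moment, N m; "finger_gap": finger opening in mm; "finger_force": force on a finger pad.
Only numpy, scipy, OpenCV 4.12 (cv2) and the standard library are available. Lean on these libraries where they do the work, as an engineer would, in place of code of your own. Each camera call takes 0.05 s, during which the arm holds its last target. There are 200 camera calls.

## Working session

There is one attempt and no reset: what is moved stays moved. The work goes in short steps, Python scripts to look and compute and a tool call to move; the robot and the scene stay as the last step left them, time stands still between calls to the robot, and variables do not carry over. Pictures are saved under pics/ and viewed, at most 14 in all, crops included, and the job is handed in when it is done.

Besides the shell and the picture viewer there is one more tool, called as name([rows], argument=value, ...), one row to a line, values as JSON. move_arm: Moves the arm, as the interface text tells. Its arguments: {"type":"object","properties":{"moves":{"type":"array"},"jaw":{"type":"number"},"squeeze":{"type":"number"}},"required":["moves"]}

```bash
mkdir -p pics; cat > h.py <<'E'
import numpy as np, cv2
from cell import manip, viewer
from scipy.spatial.transform import Rotation as R
def cam(n):
    c=viewer.camera(n); c['n']=n; o=np.array(c['orientation'],float)
    c['R']=o if o.shape==(3,3) else (R.from_euler('xyz',o).as_matrix() if o.size==3 else None); c['o']=np.array(c['origin'],float); return c
def ray(c,u,v,z):
    d=c['R']@np.array([(u-c['cx'])/c['fx'],(v-c['cy'])/c['fy'],1]); return c['o']+d*(z-c['o'][2])/d[2]
def cloud(c):
    v,u=np.mgrid[0:480,0:640]; z=c['z_map']
    p=np.stack([(u-c['cx'])/c['fx']*z,(v-c['cy'])/c['fy']*z,z],-1)
    return p@c['R'].T+c['o']
def proj(c,p):
    q=c['R'].T@(np.array(p,float)-c['o']); return q[0]/q[2]*c['fx']+c['cx'],q[1]/q[2]*c['fy']+c['cy']
def st():
    s=manip.read_state(); print({k:np.round(s[k],3).tolist() for k in('clock','joints','eef_pos','eef_rot','wrist_force','finger_gap','finger_force')})
E
python3 - <<'E'
from h import *
st(); print(manip.grasp_offset)
for n in('scene','top'):
    c=cam(n); print(n,c['origin'],c['orientation'],c['fx'],c['fy'],c['cx'],c['cy']); cv2.imwrite(f'pics/{n}0.png',c['frame']); np.save(n+'0.npy',c,allow_pickle=True)
E
```

```text
{'clock': 0.0, 'joints': [-1.312, 0.3, 1.522, -0.0, 1.321, -0.067], 'eef_pos': [175.97, -520.814, 204.884], 'eef_rot': [-3.14, -0.0, 0.326], 'wrist_force': [-0.723, 0.124, 0.081], 'finger_gap': 93.799, 'finger_force': 0.0}
18.8
scene [1339.61985305 -728.83382212  867.53489564] [-2.22148651  0.00519054  0.82445556] 508.46752830110887 508.46752830110887 322.08003941678834 243.90447125127713
top [ 517.35963624  -49.43741266 1460.18465953] [-3.06181848 -0.00717592 -1.58731734] 511.8813378722437 511.8813378722437 321.4783270736465 240.6661335786218
```

View pics/scene0.png

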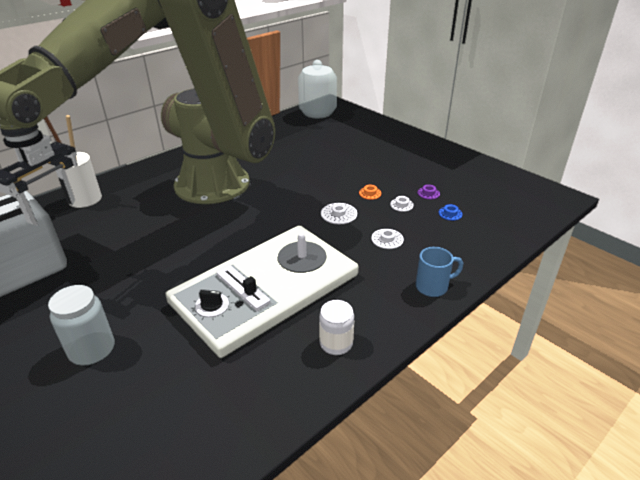

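View pics/top0.png

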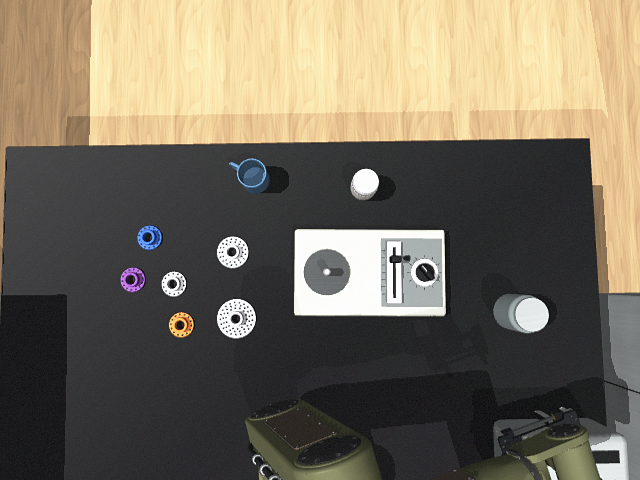

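Both views show all three white racks. In the top view: large (236,319), medium (232,252), small (173,284). The dryer is at (370,272), its slider grip near (397,259) and knob at (425,271); the mug is at (253,175), tin at (365,184), jar at (525,314). Could be taken for rack_small: blue (149,237), purple (132,280), orange (181,324) and white (173,284). The white one fits the description.

```bash
cat > rk.py <<'E'
from h import *
def racks(c):
    P=cloud(c); hsv=cv2.cvtColor(c['frame'],cv2.COLOR_BGR2HSV)
    m=((hsv[...,1]<60)&(hsv[...,2]>110)&(P[...,2]<40)&(P[...,2]>-15)&(P[...,0]>150)&(P[...,0]<850)&(P[...,1]>60)&(P[...,1]<700)).astype(np.uint8)
    m=cv2.morphologyEx(m,cv2.MORPH_CLOSE,np.ones((5,5)))
    out=[]
    for k in cv2.findContours(m,cv2.RETR_EXTERNAL,cv2.CHAIN_APPROX_NONE)[0]:
        if cv2.contourArea(k)<200: continue
        w=np.array([ray(c,u,v,4)[:2] for u,v in k[:,0]],np.float32)
        (x,y),r=cv2.minEnclosingCircle(w); e=cv2.fitEllipse(w)
        out.append((x,y,2*r,*e[0],*e[1],*k[:,0].mean(0)))
    return np.round(out,1)
E
python3 - <<'E'
from rk import *
T=np.load('top0.npy',allow_pickle=True).item(); S=np.load('scene0.npy',allow_pickle=True).item()
print(racks(T)); print(racks(S))
# dryer
for c in(T,S):
    P=cloud(c); m=((abs(P[...,2]-45)<8)&(P[...,0]>200)&(P[...,0]<850)&(abs(P[...,1])<450)).astype(np.uint8)
    k=max(cv2.findContours(m,cv2.RETR_EXTERNAL,cv2.CHAIN_APPROX_SIMPLE)[0],key=cv2.contourArea)
    w=np.array([ray(c,u,v,45)[:2] for u,v in k[:,0]],np.float32); print(c['n'],'dryer',cv2.minAreaRect(w))
    m2=(P[...,2]>70)&(P[...,2]<135)&(P[...,0]>380)&(P[...,0]<640)&(P[...,1]>-320)&(P[...,1]<150)
    n,l,s,ct=cv2.connectedComponentsWithStats(m2.astype(np.uint8))
    for i in range(1,n):
        if s[i,4]>15:
            q=P[l==i]; print(s[i,4],ct[i].round(1),np.median(q,0).round(1),q.max(0).round(1),q.min(0).round(1))
cr=np.hstack([cv2.resize(T['frame'][220:325,285:455],None,fx=2.3,fy=2.3,interpolation=2),]) 
a=cv2.resize(T['frame'][225:320,375:455],(400,475),interpolation=2); b=cv2.resize(T['frame'][225:345,120:270],(400,320),interpolation=2)
b=cv2.copyMakeBorder(b,0,155,0,0,0); cv2.imwrite('pics/c1.png',np.hstack([a,b]))
E
```

```text
[[418.1 183.2 110.5 418.3 182.8 107.1 108.9 235.8 318.3]
 [518.3 359.4  71.5 518.2 359.5  67.5  69.2 173.3 283.7]
 [605.5 192.9  91.4 605.7 192.7  87.1  88.9 232.2 251.8]]
[[609.3 191.9  97.3 609.6 191.7  91.2  94.3 387.  238.2]
 [422.1 182.6 118.1 422.8 182.2 111.2 113.5 338.8 212.9]
 [516.9 362.7  94.  519.9 362.2  69.8  88.7 401.7 203.7]]
top dryer ((542.1851196289062, -192.3957977294922), (417.0274353027344, 237.33627319335938), 89.05741119384766)
89 [395.3 258.5] [ 574.8 -256.4   97.6] [ 584.9 -244.3  105.2] [ 565.8 -272.6   75.8]
54 [326.6 271.2] [544.5 -73.9 114.4] [555.2 -63.5 122.3] [534.2 -82.2  77.5]
scene dryer ((550.5151977539062, -195.82687377929688), (419.9332275390625, 243.94680786132812), 88.52761840820312)
147 [301.6 242.1] [554.  -77.5  97.7] [560.5 -61.7 120.2] [539.9 -85.8  70. ]
187 [249.6 283.6] [ 585.5 -262.1   91.4] [ 591.4 -244.3  102.9] [ 567.8 -274.4   70. ]
```

View pics/c1.png

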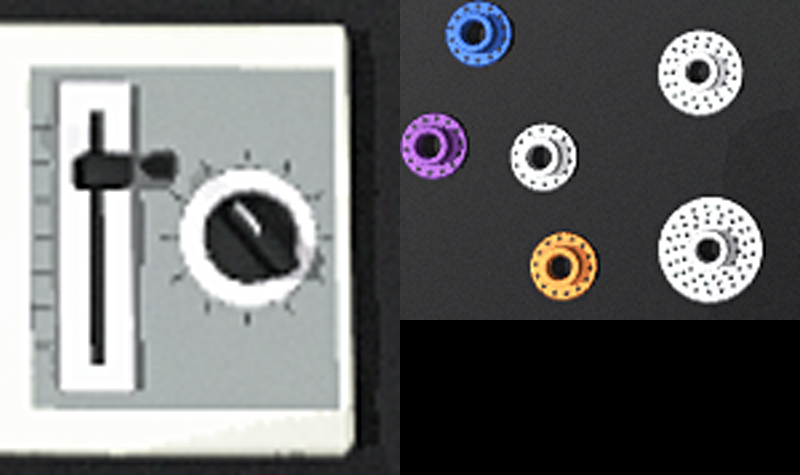

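The crop confirms the choice: the small white rack is distinct from the coloured ones. The knob's bar runs up-left to down-right, about 43° left of +x, so q ≈ 2.39. The mark's clip sits at about (406.6,258) in the top view, level with the grip.

```bash
python3 - <<'E'
from h import *
T=np.load('top0.npy',allow_pickle=True).item(); S=np.load('scene0.npy',allow_pickle=True).item()
# triangulated landmarks: post tip
P=cloud(T); PS=cloud(S)
def blob(c,box,f):
    g=c['frame'].astype(int); u0,u1,v0,v1=box; m=np.zeros((480,640),bool); m[v0:v1,u0:u1]=f(g,c)[v0:v1,u0:u1]; v,u=np.nonzero(m); return u,v
u,v=blob(T,(318,335,262,280),lambda g,c:g.min(2)>170); print('tip top px',u.mean(),v.mean(),len(u),ray(T,u.mean(),v.mean(),117).round(1))
u,v=blob(S,(292,312,225,262),lambda g,c:cloud(c)[...,2]>70); print('scene post',u.mean(),v.min(),ray(S,u[v<v.min()+3].mean(),v.min()+2,117).round(1))
# seat plate dark disc, z=50
for c,b in((T,(295,360,240,305)),(S,(270,335,230,280))):
    g=c['frame'].max(2).astype(np.uint8); m=np.zeros_like(g); m[b[2]:b[3],b[0]:b[1]]=(g<150)[b[2]:b[3],b[0]:b[1]]
    k=max(cv2.findContours(m,cv2.RETR_EXTERNAL,2)[0],key=cv2.contourArea); k=cv2.convexHull(k)
    w=np.array([ray(c,u,v,50)[:2] for u,v in k[:,0]],np.float32); print('seat',c['n'],cv2.fitEllipse(w),cv2.minEnclosingCircle(w))
# knob black disc in both
for c,b in((T,(405,445,252,290)),(S,(190,232,282,320))):
    g=c['frame'].max(2); m=np.zeros_like(g); m[b[2]:b[3],b[0]:b[1]]=(g<70)[b[2]:b[3],b[0]:b[1]]
    k=max(cv2.findContours(m,cv2.RETR_EXTERNAL,2)[0],key=cv2.contourArea)
    for z in(57,85): w=np.array([ray(c,u,v,z)[:2] for u,v in k[:,0]],np.float32); print('knob',c['n'],z,cv2.minEnclosingCircle(w),cv2.fitEllipse(w))
# edges of the rim in the top view
m=(T['frame'].min(2)>150).astype(np.uint8); m[:225]=0;m[325:]=0;m[:,:288]=0;m[:,452:]=0
k=max(cv2.findContours(m,cv2.RETR_EXTERNAL,2)[0],key=cv2.contourArea); w=np.array([ray(T,u,v,42)[:2] for u,v in k[:,0]],np.float32); print(cv2.minAreaRect(w))
# knob bar: high points
m=(P[...,2]>66)&(P[...,1]<-300)&(P[...,1]>-400)&(P[...,0]>480)&(P[...,0]<600); q=P[m]; print('bar',len(q),q.mean(0) if len(q) else '', np.percentile(q[:,2],[5,50,95]) if len(q) else '')
if len(q)>20:
    d=q[:,:2]-q[:,:2].mean(0); w,V=np.linalg.eigh(d.T@d/len(d)); print(np.sqrt(w)*3.46,V[:,1],np.arctan2(V[1,1],V[0,1]))
E
```

```text
tip top px 326.125 271.5 32 [543.3 -71.7 117. ]
scene post 301.52 226 [513.6 -70.9 117. ]
seat top ((543.8306884765625, -73.80278015136719), (124.94551086425781, 126.7838363647461), 164.08441162109375) ((544.2534790039062, -73.98400115966797), 63.7282600402832)
seat scene ((550.2442626953125, -76.63555145263672), (123.31312561035156, 127.4609146118164), 41.127052307128906) ((550.76220703125, -76.3966064453125), 63.82259750366211)
knob top 57 ((537.382080078125, -344.1788024902344), 26.895763397216797) ((538.4293823242188, -343.5675964355469), (46.04156494140625, 51.39057540893555), 159.58322143554688)
knob top 85 ((536.9820556640625, -338.2971496582031), 26.359054565429688) ((538.0089721679688, -337.6983642578125), (45.122825622558594, 50.36509323120117), 159.58323669433594)
knob scene 57 ((530.50244140625, -343.5810546875), 39.18003845214844) ((533.9508666992188, -342.68951416015625), (50.979305267333984, 73.7586669921875), 82.2337417602539)
knob scene 85 ((558.4534912109375, -356.8896484375), 37.82655715942383) ((561.7827758789062, -356.0289001464844), (49.21823501586914, 71.21064758300781), 82.23381042480469)
((542.1885375976562, -192.4472198486328), (417.0443115234375, 237.51754760742188), 89.02688598632812)
bar 119 [ 539.29304572 -341.1478893    85.37678207] [69.87365026 86.97361825 92.64368786]
[17.39371494 48.81355604] [-0.76414895 -0.64503983] -2.4405172444990253
```

move_arm([
  [0.04,-0.005,0,-0.04],
  [0.08,-0.01,0,-0.08],
  [0.12,-0.015,0,-0.12],
  [0.16,-0.02,0,-0.16],
  [0.2,-0.025,0,-0.2],
  [0.24,-0.03,0,-0.24],
  [0.28,-0.035,0,-0.28],
  [0.32,-0.04,0,-0.32],
  [0.36,-0.045,0,-0.374],
  [0.39,-0.05,0,-0.374],
  [0.4034,-0.0504,0,-0.374],
  [0.4034,-0.0504,0,-0.374],
], jaw=0.06, squeeze=20)

```text
clock: 1.3
eef_pos: [542.7, -343.6, 204.7]
eef_rot: [-3.141, 0.0, 0.701]
wrist_force: [0.2, -0.6, -0.4]
finger_gap: 60.1
finger_force: 0.0
```

move_arm([
  [0,0,0.03,0],
  [0,0,0.05,0],
  [0,0,0.05,0],
])

```text
clock: 1.6
eef_pos: [539.8, -344.6, 152.7]
eef_rot: [-3.137, 0.001, 0.698]
wrist_force: [0.4, -0.4, 0.2]
finger_gap: 60.0
finger_force: 0.0
```

```bash
python3 - <<'E'
from h import *
st()
a=cam('top');b=cam('scene')
A=cv2.resize(a['frame'][200:340,360:500],(400,400));B=cv2.resize(b['frame'][200:340,150:290],(400,400)); cv2.imwrite('pics/k1.png',np.hstack([A,B]))
E
```

```text
{'clock': 1.6, 'joints': [-0.625, 0.548, 1.296, -0.0, 1.303, 0.247], 'eef_pos': [539.828, -344.59, 152.681], 'eef_rot': [-3.137, 0.001, 0.698], 'wrist_force': [0.421, -0.359, 0.245], 'finger_gap': 59.967, 'finger_force': 0.0}
```

View pics/k1.png

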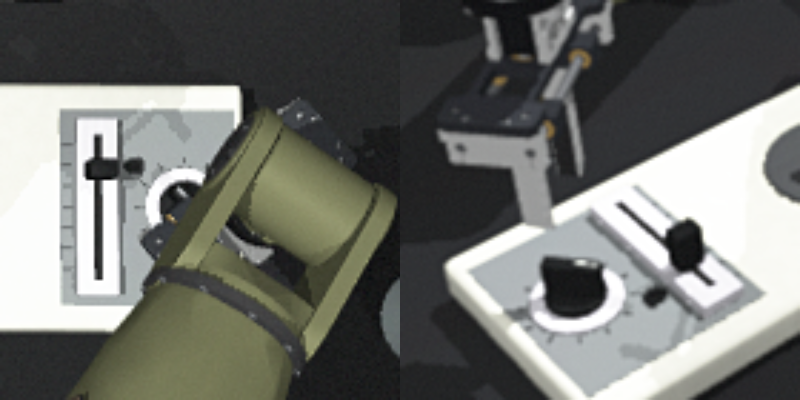

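The gripper stands over the knob, with its bar between the fingers; the slider grip is next to the mark, clear of the hand.

move_arm([
  [0,0,0.03,0],
  [0,0,0.06,0],
  [0,0,0.08,0],
  [0,0,0.09,0],
  [0,0,0.09,0],
  [0,0,0.09,0],
])

```text
clock: 2.3
eef_pos: [542.6, -344.8, 67.2]
eef_rot: [3.139, -0.001, 0.7]
wrist_force: [-0.1, 0.0, -0.3]
finger_gap: 60.0
finger_force: 0.0
```

move_arm([
  [0,0,0,0],
  [0,0,0,0],
  [0,0,0,0],
  [0,0,0,0],
  [0,0,0,0],
  [0,0,0,0],
], jaw=0, squeeze=15)

```text
clock: 2.9
eef_pos: [541.3, -343.2, 65.4]
eef_rot: [-3.138, 0.0, 0.7]
wrist_force: [-20.9, 21.6, 19.9]
finger_gap: 15.7
finger_force: 14.9
```

move_arm([
  [0,-0.002,0,0],
  [0,-0.002,0,0],
  [0,-0.002,0,0],
])

```text
clock: 3.2
eef_pos: [540.5, -342.3, 65.5]
eef_rot: [-3.14, 0.0, 0.7]
wrist_force: [-4.9, 4.3, 3.3]
finger_gap: 13.7
finger_force: 15.0
```

move_arm([
  [0,0,0,-0.1],
  [0,0,0,-0.2],
  [0,0,0,-0.3],
  [0,0,0,-0.4],
  [0,0,0,-0.5],
  [0,0,0,-0.6],
  [0,0,0,-0.7],
  [0,0,0,-0.8],
  [0,0,0,-0.8],
])

```text
clock: 4.1
eef_pos: [539.9, -342.1, 65.5]
eef_rot: [-3.139, -0.002, 1.503]
wrist_force: [-9.3, 5.8, 6.8]
finger_gap: 14.0
finger_force: 15.0
```

```bash
python3 -c "
from h import *
st()"
```

```text
{'clock': 4.1, 'joints': [-0.622, 0.634, 1.376, -0.0, 1.135, -0.555], 'eef_pos': [539.921, -342.063, 65.463], 'eef_rot': [-3.139, -0.002, 1.503], 'wrist_force': [-9.27, 5.803, 6.846], 'finger_gap': 13.977, 'finger_force': 14.997}
```

move_arm([
  [0,-0.001,0,-0.1],
  [0,-0.001,0,-0.2],
  [0,-0.001,0,-0.3],
  [0,-0.001,0,-0.4],
  [0,-0.001,0,-0.5],
  [0,-0.001,0,-0.6],
  [0,-0.001,0,-0.7],
  [0,-0.001,0,-0.8],
  [0,-0.001,0,-0.9],
  [0,-0.001,0,-1.0],
  [0,-0.001,0,-1.1],
  [0,-0.001,0,-1.2],
])

```text
clock: 5.3
eef_pos: [539.1, -342.5, 65.5]
eef_rot: [-3.142, -0.002, 2.704]
wrist_force: [-7.7, 2.4, 6.1]
finger_gap: 13.8
finger_force: 15.0
```

move_arm([
  [0,0,0,-0.1],
  [0,0,0,-0.2],
  [0,0,0,-0.3],
  [0,0,0,-0.36],
  [0,0,0,-0.38],
  [0,0,0,-0.38],
])

```text
clock: 5.9
eef_pos: [539.0, -342.7, 65.5]
eef_rot: [3.141, -0.002, 3.08]
wrist_force: [-8.3, 1.1, 4.9]
finger_gap: 14.4
finger_force: 15.0
```

```bash
python3 -c "
from h import *
st();print(manip.read_state()['moment'])"
```

```text
{'clock': 5.9, 'joints': [-0.623, 0.632, 1.378, -0.001, 1.133, -2.133], 'eef_pos': [539.021, -342.748, 65.469], 'eef_rot': [3.141, -0.002, 3.08], 'wrist_force': [-8.317, 1.124, 4.869], 'finger_gap': 14.387, 'finger_force': 14.994}
[0.30801354 1.41189843 0.02195655]
```

move_arm([
  [0,0,0,-0.03],
  [0,0,0,-0.06],
  [0,0,0,-0.06],
])

```text
clock: 6.2
eef_pos: [539.0, -342.8, 65.5]
eef_rot: [3.141, -0.002, 3.14]
wrist_force: [-6.7, 0.1, 4.0]
finger_gap: 14.0
finger_force: 15.1
```

```bash
python3 -c "
from h import *
st();print(manip.read_state()['moment'])"
```

```text
{'clock': 6.2, 'joints': [-0.623, 0.632, 1.378, -0.001, 1.133, -2.193], 'eef_pos': [539.015, -342.814, 65.464], 'eef_rot': [3.141, -0.002, 3.14], 'wrist_force': [-6.749, 0.132, 4.047], 'finger_gap': 14.036, 'finger_force': 15.075}
[ 0.2908705   1.38620288 -0.24250112]
```

move_arm([
  [0,0,0,-0.04],
  [0,0,0,-0.08],
  [0,0,0,-0.08],
])

```text
clock: 6.5
eef_pos: [539.4, -342.8, 65.4]
eef_rot: [3.141, -0.001, -3.063]
wrist_force: [-5.7, 0.5, 3.4]
finger_gap: 15.1
finger_force: 16.0
```

```bash
python3 -c "
from h import *
st();print(manip.read_state()['moment'])"
```

```text
{'clock': 6.5, 'joints': [-0.623, 0.632, 1.378, -0.0, 1.132, -2.272], 'eef_pos': [539.407, -342.781, 65.445], 'eef_rot': [3.141, -0.001, -3.063], 'wrist_force': [-5.659, 0.45, 3.445], 'finger_gap': 15.098, 'finger_force': 16.01}
[ 0.19779517  0.90272975 -0.35899473]
```

move_arm([
  [0,0,0,0],
  [0,0,0,0],
  [0,0,0,0],
  [0,0,-0.02,0],
  [0,0,-0.05,0],
  [0,0,-0.09,0],
  [0,0,-0.09,0],
], jaw=0.06)

```text
clock: 7.2
eef_pos: [541.6, -343.8, 161.3]
eef_rot: [-3.136, 0.007, -3.063]
wrist_force: [-0.1, -0.2, 0.4]
finger_gap: 59.9
finger_force: 0.0
```

move_arm([
  [-0.01,0.01,0,0.14],
  [-0.01,0.02,0,0.28],
  [-0.015,0.03,0,0.42],
  [-0.02,0.04,0,0.56],
  [-0.025,0.05,0,0.7],
  [-0.03,0.06,0,0.84],
  [-0.035,0.07,0,0.98],
  [-0.04,0.08,0,1.12],
  [-0.0426,0.0819,0,1.26],
  [-0.0426,0.0819,0,1.4],
  [-0.0426,0.0819,0,1.54],
  [-0.0426,0.0819,0,1.666],
])

```text
clock: 8.4
eef_pos: [575.9, -257.5, 154.9]
eef_rot: [-3.141, -0.0, 1.548]
wrist_force: [0.1, 0.4, -0.4]
finger_gap: 59.6
finger_force: 0.0
```

move_arm([
  [0,0,0,0],
  [0,0,0,0],
  [0,0,0,0],
])

```text
clock: 8.7
eef_pos: [575.9, -257.6, 155.3]
eef_rot: [-3.142, -0.0, 1.557]
wrist_force: [-0.3, 0.1, 0.2]
finger_gap: 59.8
finger_force: 0.0
```

```bash
python3 - <<'E'
from h import *
st()
a=cam('top');b=cam('scene')
A=cv2.resize(a['frame'][200:340,360:500],(400,400));B=cv2.resize(b['frame'][200:340,150:290],(400,400)); cv2.imwrite('pics/k2.png',np.hstack([A,B]))
E
```

```text
{'clock': 8.7, 'joints': [-0.479, 0.521, 1.33, 0.0, 1.29, -0.465], 'eef_pos': [575.874, -257.587, 155.272], 'eef_rot': [-3.142, -0.0, 1.557], 'wrist_force': [-0.272, 0.077, 0.208], 'finger_gap': 59.796, 'finger_force': 0.0}
```

View pics/k2.png

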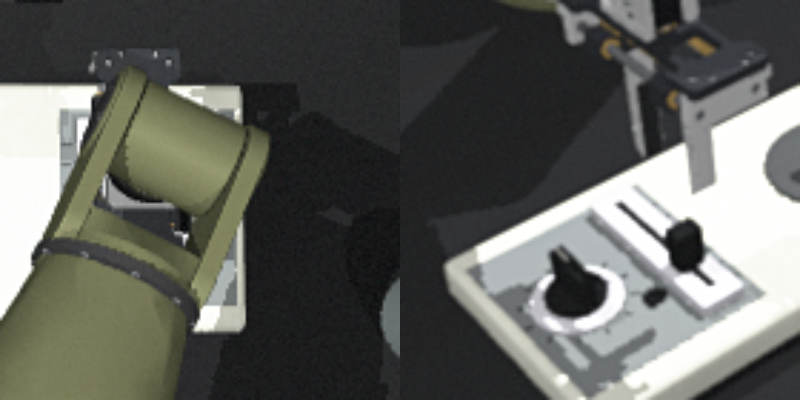

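The knob's bar now lies parallel to the slider track, so the timer is at zero. The open fingers straddle the slider grip along x.

move_arm([
  [0,0,0.03,0],
  [0,0,0.06,0],
  [0,0,0.08,0],
  [0,0,0.085,0],
  [0,0,0.085,0],
])

```text
clock: 9.3
eef_pos: [575.8, -257.6, 70.3]
eef_rot: [-3.141, -0.0, 1.554]
wrist_force: [-0.6, -0.3, 0.1]
finger_gap: 60.0
finger_force: 0.0
```

move_arm([
  [0,0,0,0],
  [0,0,0,0],
  [0,0,0,0],
  [0,0,0,0],
  [0,0,0,0],
  [0,0,0,0],
], jaw=0, squeeze=8)

```text
clock: 9.9
eef_pos: [576.0, -257.6, 70.6]
eef_rot: [3.141, 0.0, 1.554]
wrist_force: [-0.8, 1.7, 0.6]
finger_gap: 20.1
finger_force: 8.0
```

move_arm([
  [0,-0.015,0,0],
  [0,-0.03,0,0],
  [0,-0.045,0,0],
  [0,-0.06,0,0],
  [0,-0.075,0,0],
  [0,-0.085,0,0],
  [0,-0.085,0,0],
  [0,-0.085,0,0],
])

```text
clock: 10.7
eef_pos: [491.0, -256.0, 70.6]
eef_rot: [-3.141, -0.0, 1.554]
wrist_force: [-0.6, 4.8, 4.0]
finger_gap: 20.0
finger_force: 8.0
```

move_arm([
  [0,-0.006,0,0],
  [0,-0.009,0,0],
  [0,-0.012,0,0],
  [0,-0.012,0,0],
])

```text
clock: 11.1
eef_pos: [480.9, -255.8, 70.7]
eef_rot: [3.137, 0.001, 1.554]
wrist_force: [16.8, 4.3, -6.2]
finger_gap: 20.5
finger_force: 8.0
```

move_arm([
  [0,0,0,0],
  [0,0,0,0],
  [0,0,-0.03,0],
  [0,0,-0.07,0],
  [0,0,-0.11,0],
  [0,0,-0.13,0],
  [0,0,-0.13,0],
], jaw=0.07)

```text
clock: 11.8
eef_pos: [479.8, -256.8, 203.4]
eef_rot: [3.137, 0.003, 1.554]
wrist_force: [-0.1, 0.4, 0.0]
finger_gap: 69.4
finger_force: 0.0
```

move_arm([
  [0.04,-0.007,0,0],
  [0.08,-0.014,0,0],
  [0.12,-0.021,0,0],
  [0.16,-0.028,0,0],
  [0.2,-0.035,0,0],
  [0.24,-0.042,0,0],
  [0.28,-0.049,0,0],
  [0.32,-0.056,0,0],
  [0.36,-0.063,0,0],
  [0.4,-0.0704,0,0],
  [0.425,-0.0704,0,0],
  [0.438,-0.0704,0,0],
])

```text
clock: 13.0
eef_pos: [415.4, 184.6, 199.4]
eef_rot: [-3.14, 0.001, 1.556]
wrist_force: [-0.0, -0.6, -0.2]
finger_gap: 69.8
finger_force: 0.0
```

move_arm([
  [0,0,0,0],
  [0,0,0,0],
])

```text
clock: 13.2
eef_pos: [416.0, 182.3, 199.9]
eef_rot: [-3.141, 0.001, 1.554]
wrist_force: [0.5, 0.1, 0.3]
finger_gap: 69.9
finger_force: 0.0
```

```bash
python3 - <<'E'
from rk import *
st()
a=cam('top');b=cam('scene'); np.save('top1.npy',a,allow_pickle=True); np.save('scene1.npy',b,allow_pickle=True)
print(racks(a));print(racks(b))
A=cv2.resize(a['frame'][220:330,150:450],(800,293));B=cv2.resize(b['frame'][130:340,150:450],(429,300)); B=cv2.copyMakeBorder(B,0,0,0,371,0);cv2.imwrite('pics/r1.png',np.vstack([A,B]))
E
```

```text
{'clock': 13.2, 'joints': [0.333, 0.09, 1.785, -0.0, 1.267, 0.35], 'eef_pos': [415.956, 182.312, 199.919], 'eef_rot': [-3.141, 0.001, 1.554], 'wrist_force': [0.458, 0.091, 0.27], 'finger_gap': 69.94, 'finger_force': 0.0}
[[418.2 182.3 110.6 419.3 168.8  75.9 113.3 239.8 317.4]
 [518.3 359.4  71.5 518.2 359.7  67.7  69.3 173.2 283.7]
 [605.5 192.9  91.4 605.8 192.7  87.1  89.  232.2 251.8]]
[[609.6 191.   96.4 610.  191.3  91.5  92.9 387.  238.2]
 [422.9 181.4 117.  423.1 181.6 110.8 112.5 338.7 212.9]
 [518.  363.8  93.5 519.9 362.4  69.5  88.4 401.7 203.7]]
```

View pics/r1.png

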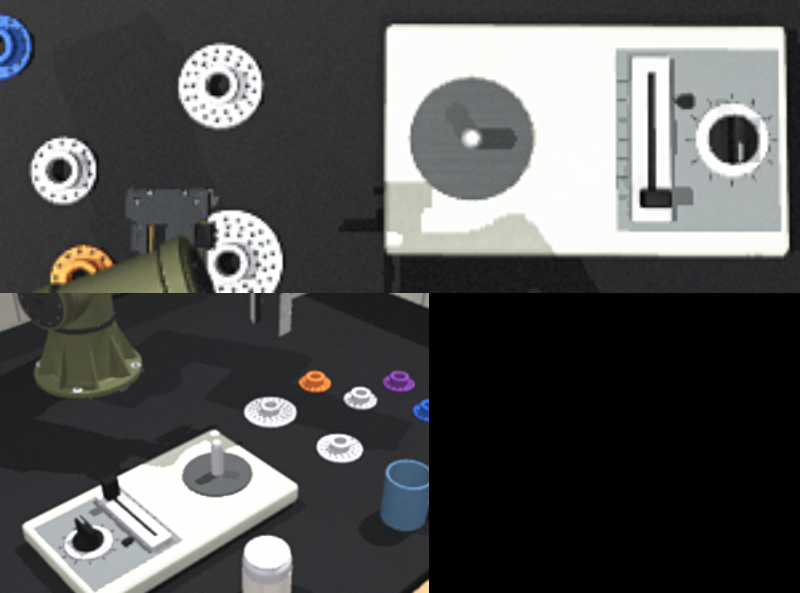

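Top view: the knob's bar is along x, the slider stands at its off end (crop 655,198), the mark is free at (684,101), and the racks haven't moved. Next, the large rack's hub.

move_arm([
  [0.001,0.002,0.04,0],
  [0.001,0.002,0.08,0],
  [0.001,0.002,0.12,0],
  [0.001,0.002,0.15,0],
  [0.001,0.002,0.175,0],
  [0.001,0.002,0.185,0],
  [0.001,0.002,0.191,0],
  [0.001,0.002,0.191,0],
  [0.001,0.002,0.191,0],
])

```text
clock: 14.2
eef_pos: [418.6, 184.2, 10.4]
eef_rot: [3.14, -0.001, 1.554]
wrist_force: [-0.3, 0.7, 0.5]
finger_gap: 69.7
finger_force: 0.0
```

move_arm([
  [0,0,0,0],
  [0,0,0,0],
  [0,0,0,0],
  [0,0,0,0],
  [0,0,0,0],
  [0,0,0,0],
], jaw=0, squeeze=25)

```text
clock: 14.8
eef_pos: [418.2, 184.2, 9.7]
eef_rot: [3.141, -0.0, 1.554]
wrist_force: [-0.2, 0.8, 3.0]
finger_gap: 40.8
finger_force: 25.0
```

```bash
python3 - <<'E'
from h import *
st()
a=np.load('top1.npy',allow_pickle=True).item();b=np.load('scene1.npy',allow_pickle=True).item()
for c,bx in((a,(399,412,252,264)),(b,(229,246,295,312))):
    g=c['frame'].max(2); m=np.zeros_like(g); m[bx[2]:bx[3],bx[0]:bx[1]]=(g<80)[bx[2]:bx[3],bx[0]:bx[1]]
    v,u=np.nonzero(m); print('mark',len(u),u.mean(),v.mean(),u.min(),u.max(),v.min(),v.max(),ray(c,u.mean(),v.mean(),49).round(1))
# slider grip at off, top face z 99.5
g=a['frame'].max(2); m=np.zeros_like(g); m[285:305,386:406]=(g<75)[285:305,386:406]; v,u=np.nonzero(m); print('grip',u.min(),u.max(),v.min(),v.max(),ray(a,u.mean(),v.mean(),95).round(1),len(u))
c=a; print(ray(c,396,296,99.5))
E
```

```text
{'clock': 14.8, 'joints': [0.335, 0.377, 1.945, -0.0, 0.819, 0.352], 'eef_pos': [418.163, 184.205, 9.692], 'eef_rot': [3.141, -0.0, 1.554], 'wrist_force': [-0.221, 0.764, 3.006], 'finger_gap': 40.79, 'finger_force': 25.001}
mark 27 406.51851851851853 257.85185185185185 403 409 256 260 [ 578.6 -295.5   49. ]
mark 34 239.08823529411765 303.47058823529414 235 243 301 306 [ 582.9 -295.5   49. ]
grip 390 401 285 297 [ 484.  -254.6   95. ] 100
[ 475.92252281 -255.78355519   99.5       ]
```

move_arm([
  [0,0,-0.01,0],
  [0,0,-0.03,0],
  [0,0,-0.07,0],
  [0,0,-0.11,0],
  [0,0,-0.15,0],
  [0,0,-0.15,0],
])

```text
clock: 15.4
eef_pos: [419.6, 184.8, 164.6]
eef_rot: [3.134, -0.003, 1.554]
wrist_force: [0.1, 0.2, -1.5]
finger_gap: 41.0
finger_force: 25.0
```

move_arm([
  [-0.025,0.013,0,0],
  [-0.05,0.026,0,0],
  [-0.08,0.04,0,0],
  [-0.11,0.055,0,0],
  [-0.14,0.07,0,0],
  [-0.17,0.085,0,0],
  [-0.2,0.1,0,0],
  [-0.23,0.115,0,0],
  [-0.25,0.125,0,0],
  [-0.255,0.13,0,0],
  [-0.255,0.13,0,0],
  [-0.255,0.13,0,0],
])

```text
clock: 16.6
eef_pos: [543.1, -72.2, 159.0]
eef_rot: [-3.141, -0.0, 1.554]
wrist_force: [-0.5, -0.2, -1.7]
finger_gap: 40.8
finger_force: 25.0
```

```bash
python3 - <<'E'
from h import *
st()
a=cam('top');b=cam('scene'); np.save('top2.npy',a,allow_pickle=True); np.save('scene2.npy',b,allow_pickle=True)
A=cv2.resize(a['frame'][220:330,270:420],(400,293));B=cv2.resize(b['frame'][170:290,230:380],(400,320)); A=cv2.copyMakeBorder(A,0,27,0,0,0);cv2.imwrite('pics/p1.png',np.hstack([A,B]))
E
```

```text
{'clock': 16.6, 'joints': [-0.199, 0.338, 1.583, 0.0, 1.222, -0.183], 'eef_pos': [543.104, -72.17, 159.014], 'eef_rot': [-3.141, -0.0, 1.554], 'wrist_force': [-0.492, -0.167, -1.695], 'finger_gap': 40.842, 'finger_force': 24.999}
```

View pics/p1.png

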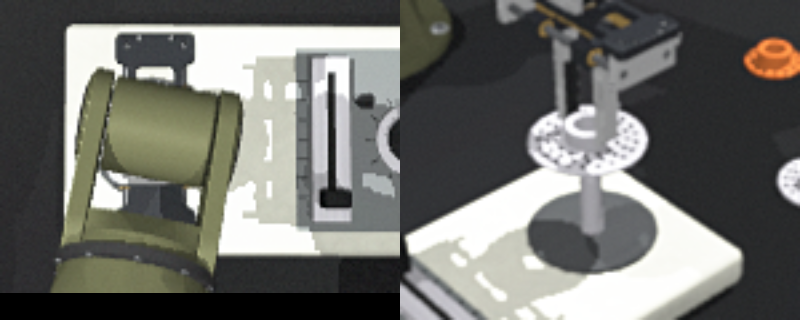

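The scene view shows the large rack held level, directly above the post. I'll lower it while watching the force.

move_arm([
  [0.0,0.0005,0.01,0],
  [0.0,0.0005,0.02,0],
  [0.0,0.0005,0.03,0],
  [0,0.0005,0.035,0],
  [0,0.0005,0.04,0],
  [0,0.0005,0.045,0],
  [0,0.0005,0.045,0],
])

```text
clock: 17.4
eef_pos: [543.9, -73.0, 113.8]
eef_rot: [-3.141, -0.0, 1.554]
wrist_force: [-0.7, -0.2, -1.6]
finger_gap: 40.8
finger_force: 25.0
```

move_arm([
  [0,0,0.01,0],
  [0,0,0.02,0],
  [0,0,0.03,0],
  [0,0,0.04,0],
  [0,0,0.046,0],
  [0,0,0.049,0],
  [0,0,0.051,0],
  [0,0,0.053,0],
  [0,0,0.054,0],
  [0,0,0.054,0],
])

```text
clock: 18.4
eef_pos: [544.1, -73.1, 60.5]
eef_rot: [3.141, 0.0, 1.554]
wrist_force: [-0.0, -0.3, -1.1]
finger_gap: 40.9
finger_force: 25.0
```

move_arm([
  [0,0,0.001,0],
  [0,0,0.0015,0],
  [0,0,0.0015,0],
])

```text
clock: 18.7
eef_pos: [544.3, -73.1, 59.7]
eef_rot: [3.141, 0.0, 1.554]
wrist_force: [-4.1, 0.4, 6.5]
finger_gap: 40.6
finger_force: 25.0
```

move_arm([
  [0,0,0,0],
  [0,0,0,0],
  [0,0,0,0],
], jaw=0.07)

```text
clock: 19.0
eef_pos: [544.1, -73.0, 58.9]
eef_rot: [3.141, -0.0, 1.554]
wrist_force: [-0.1, -0.3, -0.1]
finger_gap: 61.0
finger_force: 0.0
```

move_arm([
  [0,0,-0.03,0],
  [0,0,-0.07,0],
  [0,0,-0.11,0],
  [0,0,-0.14,0],
  [0,0,-0.14,0],
])

```text
clock: 19.5
eef_pos: [545.6, -73.3, 203.3]
eef_rot: [3.135, 0.001, 1.554]
wrist_force: [0.1, -0.7, -0.7]
finger_gap: 70.1
finger_force: 0.0
```

```bash
python3 - <<'E'
from rk import *
st()
print(racks(cam('top')));print(racks(cam('scene')))
E
```

```text
{'clock': 19.5, 'joints': [-0.2, 0.299, 1.528, 0.0, 1.308, -0.183], 'eef_pos': [545.596, -73.334, 203.253], 'eef_rot': [3.135, 0.001, 1.554], 'wrist_force': [0.145, -0.695, -0.723], 'finger_gap': 70.116, 'finger_force': 0.0}
[[518.6 359.5  71.  518.6 359.6  67.7  68.8 173.2 283.7]
 [605.7 192.9  90.8 605.9 193.   87.   88.8 232.  251.9]]
[[609.3 191.9  97.3 610.  191.9  90.3  94.2 387.1 238.2]
 [516.9 362.7  94.  520.2 362.4  68.8  89.  401.7 203.8]]
```

move_arm([
  [0.03,0.006,0,0],
  [0.06,0.012,0,0],
  [0.09,0.018,0,0],
  [0.12,0.025,0,0],
  [0.16,0.033,0,0],
  [0.2,0.042,0,0],
  [0.235,0.05,0,0],
  [0.26,0.0567,0,0],
  [0.2679,0.0567,0,0],
  [0.2679,0.0567,0.02,0],
  [0.2679,0.0567,0.05,0],
  [0.2679,0.0567,0.05,0],
])

```text
clock: 20.8
eef_pos: [603.2, 192.6, 144.0]
eef_rot: [-3.134, 0.002, 1.553]
wrist_force: [-0.3, -0.7, -0.3]
finger_gap: 69.8
finger_force: 0.0
```

move_arm([
  [0,0,0.04,0],
  [0,0,0.08,0],
  [0,0,0.11,0],
  [0,0,0.125,0],
  [0,0,0.135,0],
  [0,0,0.139,0],
  [0,0,0.139,0],
  [0,0,0.139,0],
])

```text
clock: 21.6
eef_pos: [606.0, 194.0, 11.3]
eef_rot: [3.14, -0.001, 1.554]
wrist_force: [0.3, 0.4, 0.1]
finger_gap: 70.1
finger_force: 0.0
```

move_arm([
  [0,0,0,0],
  [0,0,0,0],
  [0,0,0,0],
  [0,0,0,0],
  [0,0,0,0],
  [0,0,0,0],
], jaw=0, squeeze=30)

```text
clock: 22.2
eef_pos: [605.5, 193.9, 10.2]
eef_rot: [3.141, -0.0, 1.554]
wrist_force: [1.1, -0.6, 2.2]
finger_gap: 40.9
finger_force: 30.0
```

move_arm([
  [0,0,-0.01,0],
  [0,0,-0.03,0],
  [0,0,-0.07,0],
  [0,0,-0.11,0],
  [0,0,-0.15,0],
  [0,0,-0.16,0],
  [0,0,-0.16,0],
])

```text
clock: 22.9
eef_pos: [605.6, 194.0, 171.3]
eef_rot: [3.139, -0.001, 1.554]
wrist_force: [-0.1, 0.4, -2.9]
finger_gap: 40.7
finger_force: 30.0
```

move_arm([
  [-0.025,-0.006,0,0],
  [-0.055,-0.012,0,0],
  [-0.09,-0.02,0,0],
  [-0.12,-0.027,0,0],
  [-0.15,-0.034,0,0],
  [-0.18,-0.041,0,0],
  [-0.21,-0.048,0,0],
  [-0.24,-0.054,0,0],
  [-0.26,-0.0569,0,0],
  [-0.2679,-0.0569,0,0],
  [-0.2679,-0.0569,0,0],
  [-0.2679,-0.0569,0,0],
])

```text
clock: 24.1
eef_pos: [543.8, -72.2, 169.1]
eef_rot: [-3.14, -0.0, 1.554]
wrist_force: [-0.2, 0.7, -1.2]
finger_gap: 40.5
finger_force: 30.0
```

```bash
python3 - <<'E'
from h import *
st()
b=cam('scene'); 
B=cv2.resize(b['frame'][150:300,220:400],(600,500));cv2.imwrite('pics/p2.png',B)
E
```

```text
{'clock': 24.1, 'joints': [-0.199, 0.329, 1.569, 0.0, 1.244, -0.182], 'eef_pos': [543.783, -72.23, 169.105], 'eef_rot': [-3.14, -0.0, 1.554], 'wrist_force': [-0.226, 0.667, -1.166], 'finger_gap': 40.518, 'finger_force': 29.999}
```

View pics/p2.png

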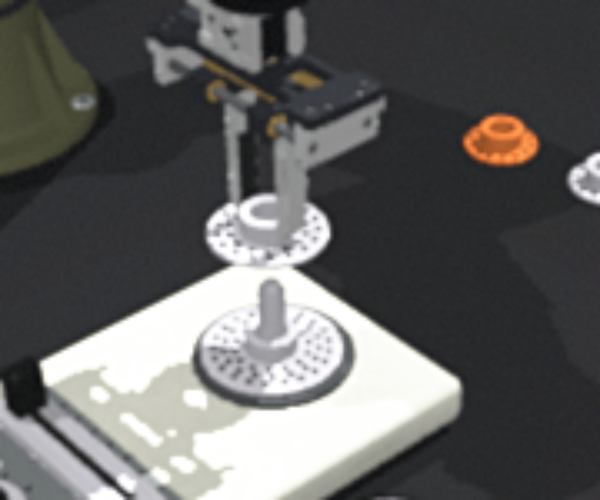

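The large rack lies flat on the seat. The medium rack is held level above the post.

move_arm([
  [0,0,0.015,0],
  [0,0,0.03,0],
  [0,0,0.037,0],
  [0,0,0.043,0],
  [0,0,0.049,0],
  [0,0,0.055,0],
  [0,0,0.055,0],
])

```text
clock: 24.85
eef_pos: [543.6, -72.9, 114.3]
eef_rot: [-3.141, -0.0, 1.554]
wrist_force: [1.2, 0.0, -2.3]
finger_gap: 40.6
finger_force: 30.0
```

move_arm([
  [0,0,0.008,0],
  [0,0,0.016,0],
  [0,0,0.024,0],
  [0,0,0.028,0],
  [0,0,0.031,0],
  [0,0,0.032,0],
  [0,0,0.032,0],
])

```text
clock: 25.55
eef_pos: [543.9, -73.1, 83.0]
eef_rot: [3.142, 0.0, 1.554]
wrist_force: [-0.2, 0.3, -0.9]
finger_gap: 40.4
finger_force: 30.0
```

move_arm([
  [0,0,0.001,0],
  [0,0,0.002,0],
  [0,0,0.002,0],
])

```text
clock: 25.85
eef_pos: [544.1, -73.1, 82.1]
eef_rot: [3.141, 0.0, 1.554]
wrist_force: [-4.4, 0.5, 8.8]
finger_gap: 40.5
finger_force: 30.0
```

move_arm([
  [0,0,0,0],
  [0,0,0,0],
  [0,0,0,0],
], jaw=0.07)

```text
clock: 26.15
eef_pos: [544.0, -73.1, 81.0]
eef_rot: [3.141, 0.0, 1.554]
wrist_force: [-0.0, -0.5, 0.1]
finger_gap: 61.2
finger_force: 0.0
```

move_arm([
  [0,0,-0.03,0],
  [0,0,-0.07,0],
  [0,0,-0.11,0],
  [0,0,-0.12,0],
  [0,0,-0.12,0],
])

```text
clock: 26.65
eef_pos: [544.4, -73.1, 202.2]
eef_rot: [3.139, 0.0, 1.554]
wrist_force: [-0.4, -0.7, -1.3]
finger_gap: 69.9
finger_force: 0.0
```

```bash
python3 - <<'E'
from rk import *
st()
print(racks(cam('top')));print(racks(cam('scene')))
E
```

```text
{'clock': 26.65, 'joints': [-0.2, 0.299, 1.529, 0.0, 1.31, -0.183], 'eef_pos': [544.433, -73.148, 202.202], 'eef_rot': [3.139, 0.0, 1.554], 'wrist_force': [-0.399, -0.677, -1.269], 'finger_gap': 69.923, 'finger_force': 0.0}
[[518.6 359.5  71.  518.5 359.6  67.9  68.6 173.2 283.7]]
[[516.9 362.7  94.  520.2 362.4  68.8  89.  401.7 203.8]]
```

move_arm([
  [0.03,-0.003,0,0],
  [0.07,-0.006,0,0],
  [0.11,-0.009,0,0],
  [0.15,-0.012,0,0],
  [0.19,-0.015,0,0],
  [0.23,-0.018,0,0],
  [0.27,-0.021,0,0],
  [0.31,-0.024,0,0],
  [0.35,-0.027,0,0],
  [0.39,-0.03,0,0],
  [0.42,-0.0331,0,0],
  [0.4331,-0.0331,0,0],
])

```text
clock: 27.95
eef_pos: [517.0, 362.5, 198.5]
eef_rot: [-3.139, 0.002, 1.556]
wrist_force: [-0.3, 0.4, 0.2]
finger_gap: 70.0
finger_force: 0.0
```

move_arm([
  [0,0,0.03,0],
  [0,0,0.07,0],
  [0,0,0.11,0],
  [0,0,0.15,0],
  [0,0,0.175,0],
  [0,0,0.185,0],
  [0,0,0.191,0],
  [0,0,0.191,0],
  [0,0,0.191,0],
])

```text
clock: 28.85
eef_pos: [518.8, 360.8, 11.2]
eef_rot: [3.14, -0.001, 1.554]
wrist_force: [-0.2, -0.0, 1.0]
finger_gap: 69.9
finger_force: 0.0
```

move_arm([
  [0,0,0,0],
  [0,0,0,0],
  [0,0,0,0],
  [0,0,0,0],
  [0,0,0,0],
  [0,0,0,0],
], jaw=0, squeeze=30)

```text
clock: 29.45
eef_pos: [518.4, 360.6, 10.3]
eef_rot: [3.141, -0.0, 1.554]
wrist_force: [0.9, -0.2, 4.0]
finger_gap: 41.0
finger_force: 30.0
```

move_arm([
  [0,0,-0.01,0],
  [0,0,-0.03,0],
  [0,0,-0.07,0],
  [0,0,-0.11,0],
  [0,0,-0.15,0],
  [0,0,-0.17,0],
  [0,0,-0.17,0],
])

```text
clock: 30.15
eef_pos: [518.9, 361.1, 183.4]
eef_rot: [3.137, -0.003, 1.554]
wrist_force: [0.6, 0.0, -2.1]
finger_gap: 40.8
finger_force: 30.0
```

move_arm([
  [-0.03,0.003,0,0],
  [-0.07,0.006,0,0],
  [-0.11,0.009,0,0],
  [-0.15,0.012,0,0],
  [-0.19,0.015,0,0],
  [-0.23,0.018,0,0],
  [-0.27,0.021,0,0],
  [-0.31,0.024,0,0],
  [-0.35,0.027,0,0],
  [-0.39,0.03,0,0],
  [-0.42,0.0329,0,0],
  [-0.4333,0.0329,0,0],
])

```text
clock: 31.35
eef_pos: [542.9, -75.4, 178.3]
eef_rot: [-3.139, -0.0, 1.552]
wrist_force: [0.2, 0.1, -3.0]
finger_gap: 40.7
finger_force: 30.0
```

move_arm([
  [0,0,0,0],
  [0,0,0,0],
])

```text
clock: 31.55
eef_pos: [543.3, -72.4, 179.2]
eef_rot: [-3.14, -0.001, 1.554]
wrist_force: [0.7, 0.7, -2.3]
finger_gap: 40.8
finger_force: 30.0
```

```bash
python3 - <<'E'
from h import *
st()
b=cam('scene'); 
B=cv2.resize(b['frame'][150:300,220:400],(600,500));cv2.imwrite('pics/p3.png',B)
E
```

```text
{'clock': 31.55, 'joints': [-0.199, 0.319, 1.559, 0.0, 1.265, -0.183], 'eef_pos': [543.348, -72.381, 179.2], 'eef_rot': [-3.14, -0.001, 1.554], 'wrist_force': [0.721, 0.71, -2.259], 'finger_gap': 40.761, 'finger_force': 29.999}
```

View pics/p3.png

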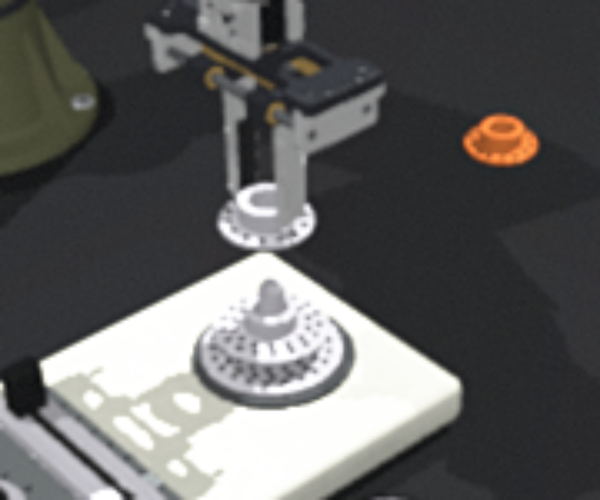

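The medium rack sits level on the large one, and the small rack is held level above the post tip. I'll lower it from 169 to 94 mm.

move_arm([
  [0,0.0005,0.02,0],
  [0,0.0005,0.04,0],
  [0,0.0005,0.048,0],
  [0,0.0005,0.054,0],
  [0,0.0005,0.06,0],
  [0,0.0005,0.065,0],
  [0,0.0005,0.065,0],
])

```text
clock: 32.3
eef_pos: [544.1, -73.1, 114.6]
eef_rot: [-3.141, -0.0, 1.554]
wrist_force: [-0.6, -0.7, -1.0]
finger_gap: 41.0
finger_force: 30.0
```

move_arm([
  [0,0,0.004,0],
  [0,0,0.008,0],
  [0,0,0.01,0],
  [0,0,0.011,0],
  [0,0,0.011,0],
])

```text
clock: 32.8
eef_pos: [544.2, -73.3, 104.3]
eef_rot: [3.141, 0.0, 1.554]
wrist_force: [-2.7, 0.2, 1.5]
finger_gap: 40.7
finger_force: 30.0
```

move_arm([
  [0,0,0.001,0],
  [0,0,0.001,0],
])

```text
clock: 33.0
eef_pos: [544.3, -73.3, 104.2]
eef_rot: [3.141, 0.0, 1.554]
wrist_force: [-7.3, 1.4, 12.6]
finger_gap: 40.4
finger_force: 30.0
```

move_arm([
  [0,0,0,0],
  [0,0,0,0],
  [0,0,0,0],
], jaw=0.07)

```text
clock: 33.3
eef_pos: [544.3, -73.3, 102.9]
eef_rot: [3.141, 0.0, 1.554]
wrist_force: [0.4, 0.1, -0.1]
finger_gap: 61.4
finger_force: 0.0
```

move_arm([
  [0,0,-0.03,0],
  [0,0,-0.07,0],
  [0,0,-0.09,0],
  [0,0,-0.096,0],
  [0,0,-0.096,0],
])

```text
clock: 33.8
eef_pos: [544.3, -73.3, 198.9]
eef_rot: [3.141, 0.0, 1.554]
wrist_force: [-0.2, -0.7, -0.7]
finger_gap: 70.3
finger_force: 0.0
```

move_arm([
  [-0.03,-0.01,0,0],
  [-0.06,-0.02,0,0],
  [-0.1,-0.033,0,0],
  [-0.14,-0.046,0,0],
  [-0.17,-0.056,0,0],
  [-0.1847,-0.0601,0,0],
  [-0.1847,-0.0601,0,0],
  [-0.1847,-0.0601,0,0],
], jaw=0.05)

```text
clock: 34.6
eef_pos: [481.1, -256.1, 198.1]
eef_rot: [-3.141, -0.001, 1.554]
wrist_force: [0.6, -0.2, 0.3]
finger_gap: 50.1
finger_force: 0.0
```

```bash
python3 - <<'E'
from h import *
st()
b=cam('scene'); 
B=cv2.resize(b['frame'][180:330,160:340],(600,500));cv2.imwrite('pics/p4.png',B)
P=cloud(b);q=P[(P[...,0]>490)&(P[...,0]<600)&(abs(P[...,1]+75)<60)]
E
```

```text
{'clock': 34.6, 'joints': [-0.556, 0.296, 1.544, 0.0, 1.303, -0.54], 'eef_pos': [481.113, -256.064, 198.127], 'eef_rot': [-3.141, -0.001, 1.554], 'wrist_force': [0.556, -0.157, 0.262], 'finger_gap': 50.094, 'finger_force': 0.0}
```

View pics/p4.png

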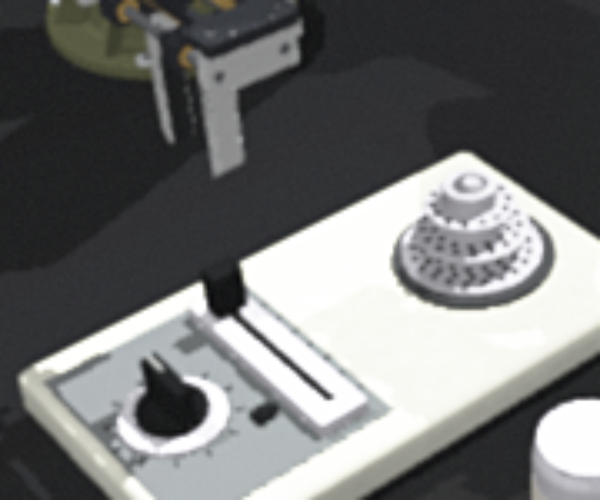

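All three racks are stacked in order and flat, and the fingers are above the slider grip at its off end. Now set the heat.

move_arm([
  [0,0,0.04,0],
  [0,0,0.08,0],
  [0,0,0.11,0],
  [0,0,0.125,0],
  [0,0,0.127,0],
  [0,0,0.127,0],
])

```text
clock: 35.25
eef_pos: [481.5, -256.1, 72.2]
eef_rot: [3.142, -0.0, 1.555]
wrist_force: [0.0, 0.0, 0.6]
finger_gap: 50.1
finger_force: 0.0
```

move_arm([
  [0,0,0,0],
  [0,0,0,0],
  [0,0,0,0],
  [0,0,0,0],
  [0,0,0,0],
], jaw=0, squeeze=8)

```text
clock: 35.75
eef_pos: [481.4, -257.0, 72.4]
eef_rot: [3.14, 0.0, 1.554]
wrist_force: [1.9, 1.0, 1.6]
finger_gap: 20.0
finger_force: 8.0
```

```bash
python3 -c "
from h import *
st()"
```

```text
{'clock': 35.75, 'joints': [-0.558, 0.437, 1.667, 0.0, 1.037, -0.541], 'eef_pos': [481.391, -257.021, 72.365], 'eef_rot': [3.14, 0.0, 1.554], 'wrist_force': [1.865, 1.035, 1.643], 'finger_gap': 19.962, 'finger_force': 7.997}
```

move_arm([
  [0,0.015,0,0],
  [0,0.03,0,0],
  [0,0.045,0,0],
  [0,0.06,0,0],
  [0,0.075,0,0],
  [0,0.088,0,0],
  [0,0.095,0,0],
  [0,0.0977,0,0],
  [0,0.0977,0,0],
  [0,0.0977,0,0],
])

```text
clock: 36.75
eef_pos: [578.7, -258.9, 72.3]
eef_rot: [3.141, 0.001, 1.554]
wrist_force: [0.9, -3.4, 3.9]
finger_gap: 20.1
finger_force: 8.0
```

move_arm([
  [0,0,0,0],
  [0,0,0,0],
  [0,0,0,0],
], jaw=0.05)

```text
clock: 37.05
eef_pos: [578.3, -258.3, 71.6]
eef_rot: [-3.141, -0.001, 1.554]
wrist_force: [-0.1, -0.3, 0.1]
finger_gap: 40.6
finger_force: 0.0
```

move_arm([
  [0,0,-0.04,0],
  [0,0,-0.08,0],
  [0,0,-0.12,0],
  [0,0,-0.13,0],
  [0,0,-0.13,0],
])

```text
clock: 37.55
eef_pos: [579.0, -258.7, 203.2]
eef_rot: [3.139, 0.001, 1.554]
wrist_force: [0.5, 0.6, -1.0]
finger_gap: 50.0
finger_force: 0.0
```

move_arm([
  [-0.03,-0.03,0,0],
  [-0.06,-0.07,0,0],
  [-0.09,-0.11,0,0],
  [-0.12,-0.15,0,0],
  [-0.15,-0.19,0,0],
  [-0.17,-0.23,0,0],
  [-0.17,-0.25,0,0],
  [-0.17,-0.25,0,0],
])

```text
clock: 38.35
eef_pos: [323.3, -424.3, 200.1]
eef_rot: [-3.14, -0.003, 1.551]
wrist_force: [0.2, -0.0, 0.8]
finger_gap: 50.0
finger_force: 0.0
```

```bash
python3 - <<'E'
from h import *
st()
a=cam('top');b=cam('scene')
A=cv2.resize(a['frame'][225:320,375:455],(400,475),interpolation=2);B=cv2.resize(b['frame'][200:340,160:280],(400,467),interpolation=2); B=cv2.copyMakeBorder(B,0,8,0,0,0);cv2.imwrite('pics/f1.png',np.hstack([A,B]))
# grip: top-face pixels by depth, both views
for c in(a,b):
    P=cloud(c); m=(P[...,2]>88)&(P[...,2]<110)&(abs(P[...,0]-575)<50)&(abs(P[...,1]+257)<30)
    v,u=np.nonzero(m); print(c['n'],len(u),u.mean(),v.mean(),ray(c,u.mean(),v.mean(),97),u.min(),u.max(),v.min(),v.max())
g=a['frame'].max(2)
for bx in((399,412,250,266),(388,402,250,272)):
    m=np.zeros_like(g); m[bx[2]:bx[3],bx[0]:bx[1]]=(g<80)[bx[2]:bx[3],bx[0]:bx[1]]; v,u=np.nonzero(m); print(len(u),u.mean(),v.mean(),v.min(),v.max())
E
```

```text
{'clock': 38.35, 'joints': [-0.988, 0.269, 1.573, -0.0, 1.303, -0.968], 'eef_pos': [323.337, -424.257, 200.063], 'eef_rot': [-3.14, -0.003, 1.551], 'wrist_force': [0.186, -0.033, 0.763], 'finger_gap': 49.988, 'finger_force': 0.0}
top 81 395.9012345679012 257.4567901234568 [ 578.07338034 -258.77571152   97.        ] 391 401 254 261
scene 110 249.94545454545454 281.43636363636364 [ 585.01928357 -260.77034979   97.        ] 244 256 276 287
52 404.09615384615387 257.88461538461536 255 264
116 394.92241379310343 259.2844827586207 250 271
```

View pics/f1.png

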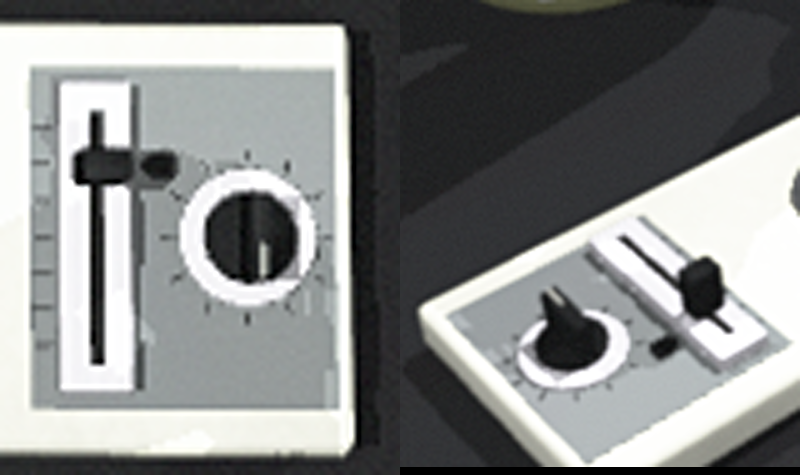

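The grip stands level with the mark (578.1–578.7 against about 579 mm), the knob's bar is along the track at zero, and the arm is clear. Handing in.

```bash
python3 -c "
from cell import manip
print(manip.sign_off())"
```

```text
the job is handed in; nothing more can be done
None
```

The job is handed in (no verdict came back): heat slider off and timer to zero first, then large, medium and small racks seated on the post, then the slider set to about 1 mm of the mark; mug, jar and tin were not touched.

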